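# Open the push-and-turn tin and park its cap on the tile

### The job

Open the little aluminium tin in the clip holder: press its push-and-turn cap down and, keeping it pressed, turn it anticlockwise until the lugs come free against their stop, without forcing it, then lift the cap off. Set the cap down gently, open side down, wholly on the cork-backed ceramic tile and let go, leaving the tile and everything else on the desk where it is.

Things in the scene. Friction and masses are not known exactly. Their poses are not given: they have to be found in the camera images.
- tin: Small aluminium tin, fixed: gripped in a chrome spring clip holder that is screwed down, so it cannot turn or lift. Origin on its axis at desk height, z up. Tin 50 mm across. Holder: base plate 85 x 70 x 8 mm, clip arms 30 to 46 mm high, back strip 54 mm high at 31 mm from the axis on +x.
- tin_rim (a point): Middle of the tin's mouth, at the rim, hidden by the cap at the start: 86 mm above the desk. Tin body 50 mm across up to 64 mm, shoulder to 70 mm, then the neck, 34 mm across. Around the neck are three L-shaped tracks, under which the lugs of the inner cap are hooked.
- cap_centre (a point): Centre of the round push-and-turn cap, on its axis half-way up its aluminium shell, z up. Shell 52 mm across, 26 mm tall, straight ribbed sides; whole cap about 50 g. At the start this point is 86 mm above the desk. Yaw is the shell's and tells nothing of the lugs. The shell hides an inner cap whose lugs hold it to the neck. Not pressed, the shell spins idly; pulling then only tugs on the lugs.
- cap_top (a point): Middle of the cap's flat top (99 mm above the desk at the start). The shell goes down 4 mm on a spring: 4 N to start, 14 N at the bottom, then solid. From 2 mm (9 N) down its teeth catch those of the inner cap, 60 degrees apart. Tooth may land on tooth: it stops at 1 mm until turned a little, then must be pressed on down. Up to 52 degrees of turning are idle before the teeth catch.
- cap_edge (a point): Middle of the cap's open lower edge (73 mm above the desk at the start). Once caught and kept pressed, the inner cap turns along anticlockwise against 0.05 to 0.25 N m of rubbing; past 17 degrees its lugs come free, at 28 degrees they meet a solid stop; then it lifts straight off (rubbing up to 9 N if held off-centre). If let up, the shell rises 4 mm and spins idly again; the inner cap stays where it is.
- tile: Cork-backed ceramic tile, 100 x 100 mm, 9 mm thick, about 0.2 kg, lying loose and flat on the desk. Origin under its middle, so its top face is 9 mm above it; z up, x and y along its sides.
- pen: Bystander: navy plastic pen with a six-sided barrel, 142 x 9 mm, lying on the notebook; origin under its middle
- eraser: Bystander: white eraser block in a card sleeve, 43 x 18 x 12 mm; origin under its middle
- phone_stand: Bystander: clear acrylic phone stand, 85 x 75 mm and 94 mm tall; origin under its middle
- mug: Bystander: mug, 82 mm across and 92 mm tall; origin under its middle
- note_block: Bystander: block of note paper, 76 x 76 x 30 mm; origin under its middle
- stapler: Bystander: stapler, about 128 x 34 mm and 58 mm tall; origin under its middle
- notebook: Bystander: closed notebook, 148 x 210 x 18 mm, lying flat; origin under its middle
Things that resemble listed ones, but are neither listed nor needed, are in the scene too. What is meant by the tile is not black or blue, and is the larger of those in its own colour.

How it is judged:
By the outcome, as a careful person would: the job done as asked, in the order asked, and still so for the second after the job is handed in, with the robot touching nothing.
It also fails if it takes over 67 s, if anything falls off the work surface, if the arm or the gripper's body presses on something with over 40 N, if the wrist force passes 120 N, or if a joint passes its speed limit or range.

### The arm

A 6-joint arm with a two-finger parallel gripper is mounted at the origin on the work surface. World frame = base frame: x ahead of the robot, y to its left, z up, the work surface at z = 0. Lengths are in m, angles in rad, forces in N, time in s.
With the tool pointing down it reaches from about 0.35 to 0.775 m from the base axis. Payload 7.3 kg.
Tool frame: the origin (TCP) lies at the centre of the arm's flange, where the gripper is bolted on; the fingertips stand 178 mm ahead of it and the grasp point (between the pads) lies 159 mm ahead of it; x points along the fingers, y is the direction in which the jaws open and shut, and the axes are right-handed (so a half turn about x gives the same grasp; the last joint's range is limited). The gripper opens to 92 mm and grips with 3 to 60 N. Pads are 19 mm wide; open, the fingers measure 130 mm over their backs; the gripper's body (75 mm by 190 mm) begins 47 mm behind the grasp point.
Start: joints at [1.153, 0.342, 1.524, -0, 1.275, -0.146], TCP at [0.141, 0.506, 0.405] pointing down, gripper open.
Joint ranges: [-2.53, 2.53], [-0.77, 2.02], [0.04, 2.7], [-1, 4.14], [0.28, 2.66], [-3.11, 3.11]. Speed limits (rad/s): [2.57, 2.57, 3.14, 3.14, 3.14, 3.14].

### API

Orientations are given as [roll, pitch, yaw] about the fixed x, y, z axes, in that order (R = Rz(yaw) Ry(pitch) Rx(roll)).
In Python, from cell import readout, cams, workorder gives the robot as it stands.
- The arm moves only by the shell command python3 -m inch 'ROWS' [FORCE]. ROWS is text: rows parted by semicolons, each of 5 numbers parted by spaces: the shift along the world's x, y, z in mm, then the turn about the world's z in rad, then the opening, from 0 (shut) to 1 (fully open). A call has 1 to 8 rows; each row shifts and turns the commanded pose from where the row before left it; what a row does not reach is not made up. A row lasts 1/12 s, in which the tool goes at most 41.7 mm and 7.16 degrees, less where a joint would pass 70% of its speed; a pose out of reach is approached as far as the arm can. A call is refused whole if a number of a shift passes 41.7 or a number of a turn 0.125, either way. A call with a gripper value outside its range is refused whole. The fingers move at their own pace and stop on an object; FORCE is the grip in N (left out, the last holds). Time passes only in rows, so rows that do not move let the fingers close. It gives the time, the measured TCP pose, the force and the opening at its end, in the units of the state.
- readout.observe(): the state, without advancing time (a new reading comes with each control period).
- cams.read_camera(name): name is "side" or "top" or "wrist"; returns a dict with "color" (400x640x3 uint8, red, green, blue), "fx", "fy", "cx", "cy" (pixels), "world_to_cam" (4x4, takes a point from world to camera coordinates); the wrist camera has in their place "T_tool_cam" (4x4, takes a point from camera to tool coordinates, whose origin is the TCP and whose axes are the tool frame's). Camera axes: x right, y down, z forward; pixel columns grow to the right and rows downward; lengths in m; the calibration is good to about 2 mm. The wrist camera is an equidistant fisheye: a pixel r from the principal point sees the ray r / f radians off the axis. A picture is of the moment at which its call begins: read the wrist's pose just before it. There is no depth.
- workorder.hand_in(): hands the job in, once; it reports no verdict.
The state is a dict: "time": time; "qpos": joint angles; "qvel": joint speeds; "joint_efforts": joint torques, N m; "tool_pos": TCP position; "tool_rot": TCP orientation; "contact_force": force on the tool from outside, world axes, zero at the start; "torque": the same for the moment, N m; "opening": finger opening in m.
Only numpy, scipy, OpenCV 4.12 (cv2) and the standard library are available. Lean on these libraries where they do the work, as an engineer would, in place of code of your own. Each camera call takes 0.05 s, during which the arm holds its last target.

## Working session

There is one attempt and no reset: what is moved stays moved. The work goes in short steps, Python scripts to look and compute and a shell command to move; the robot and the scene stay as the last step left them, time stands still between calls to the robot, and variables do not carry over. Pictures are saved under pics/ and viewed, and the job is handed in when it is done.

```bash
ls; mkdir -p pics; python3 - <<'E'
from cell import readout,cams
import cv2,numpy as np
print(readout.observe())
for n in ["side","top","wrist"]:
    c=cams.read_camera(n); cv2.imwrite(f"pics/{n}0.png",c["color"][:,:,::-1])
    print(n,{k:(np.round(v,4).tolist() if k!="color" else 0) for k,v in c.items()})
E
```

```text
pics
{'time': 0.0, 'qpos': array([ 1.15299968e+00,  3.42755527e-01,  1.52502534e+00, -6.68514303e-06,
        1.27537106e+00, -1.45992722e-01]), 'qvel': array([ 0.00163485, -0.00107243,  0.00052144, -0.00163026,  0.00111434,
       -0.0006367 ]), 'joint_efforts': array([-3.22674678e-04, -4.31245780e+01, -2.44219530e+01,  7.17312307e-02,
        5.60596841e-02, -1.43399507e-04]), 'tool_pos': array([0.14086969, 0.5056146 , 0.40402481]), 'tool_rot': array([-1.7126894 ,  1.56923704, -1.98449138]), 'contact_force': array([ 0.47670457, -0.14171045,  0.40997588]), 'torque': array([ 0.02247746, -0.00127901, -0.03079936]), 'opening': 0.09160291404075692}
side {'color': 0, 'fx': 399.037, 'fy': 399.037, 'cx': 309.557, 'cy': 198.2765, 'world_to_cam': [[0.9786, -0.2058, 0.001, -0.5625], [-0.1071, -0.5137, -0.8512, 0.1489], [0.1757, 0.8329, -0.5248, 1.0437], [0.0, 0.0, 0.0, 1.0]]}
top {'color': 0, 'fx': 432.1182, 'fy': 432.1182, 'cx': 320.7419, 'cy': 203.9339, 'world_to_cam': [[-0.0282, -0.9996, 0.01, -0.0133], [-0.9827, 0.0259, -0.1836, 0.5803], [0.1833, -0.015, -0.9829, 1.0633], [0.0, 0.0, 0.0, 1.0]]}
wrist {'color': 0, 'fx': 309.7069, 'fy': 309.7069, 'cx': 321.1718, 'cy': 196.7152, 'T_tool_cam': [[0.0006, -0.308, 0.9514, 0.0192], [1.0, -0.0006, -0.0008, -0.0009], [0.0009, 0.9514, 0.308, -0.0844], [0.0, 0.0, 0.0, 1.0]]}
```

View pics/side0.png

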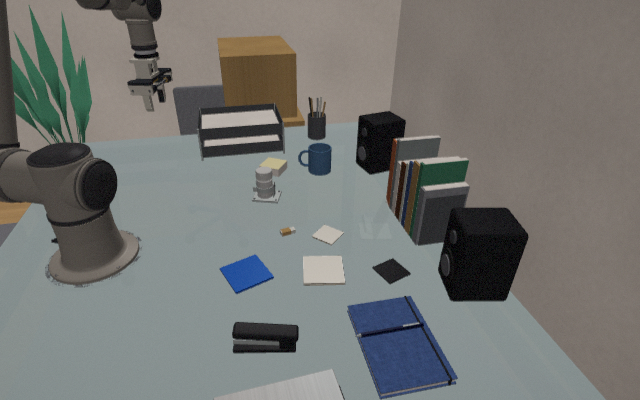

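View pics/top0.png

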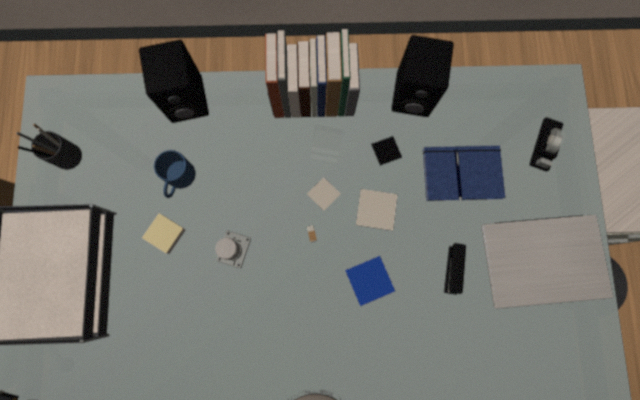

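View pics/wrist0.png

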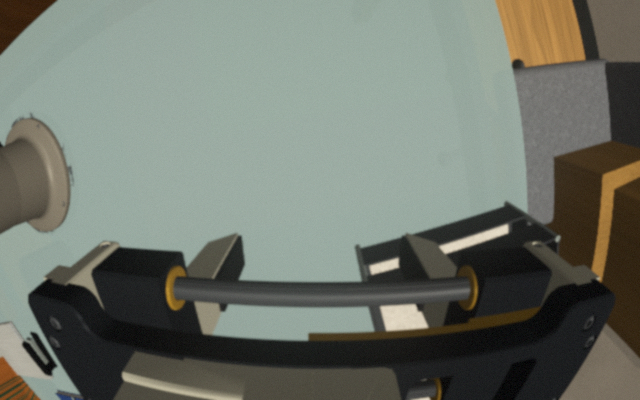

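Tile candidates in the top view are black (387,150), blue (370,281), small cream (323,194) and larger cream (377,209). The description fits the larger cream one. I'll check it and the tin in enlarged crops.

```bash
python3 - <<'E'
import cv2
t=cv2.imread("pics/top0.png"); s=cv2.imread("pics/side0.png")
f=lambda i,x,y,w,h,k:cv2.resize(i[y:y+h,x:x+w],None,fx=k,fy=k,interpolation=cv2.INTER_CUBIC)
cv2.imwrite("pics/ct1.png",f(t,200,170,80,110,5)); a=f(t,290,130,130,110,6); cv2.imwrite("pics/ct2.png",a)
cv2.imwrite("pics/cs1.png",f(s,230,140,80,70,8)); cv2.imwrite("pics/cs2.png",f(s,270,215,150,80,5))
E
```

```text
(no output)
```

View pics/ct1.png

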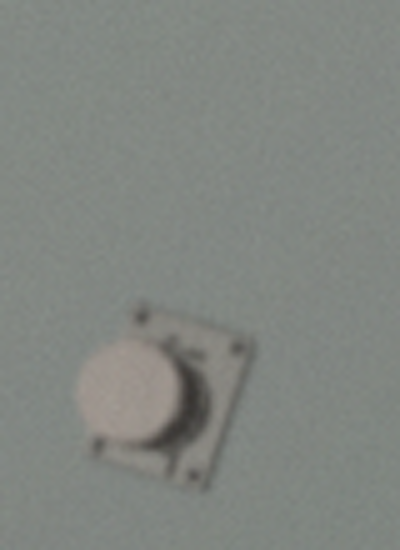

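View pics/ct2.png

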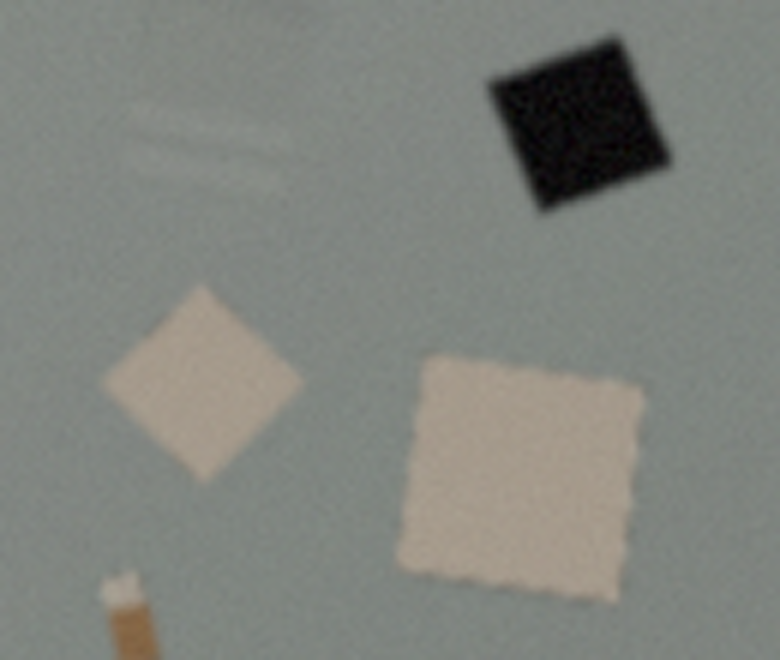

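View pics/cs1.png

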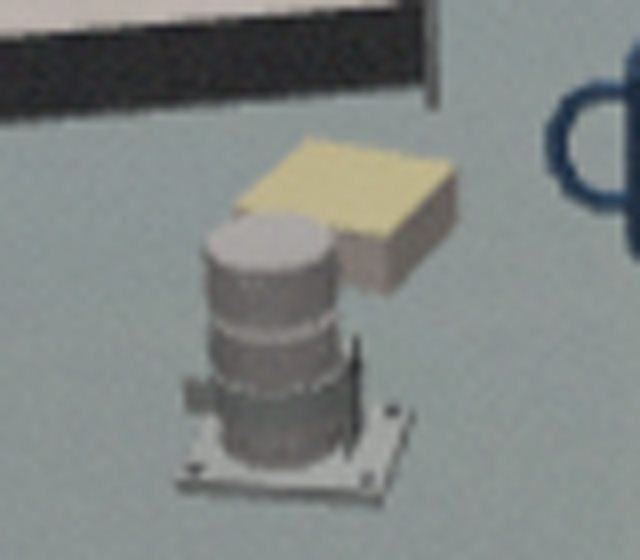

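View pics/cs2.png

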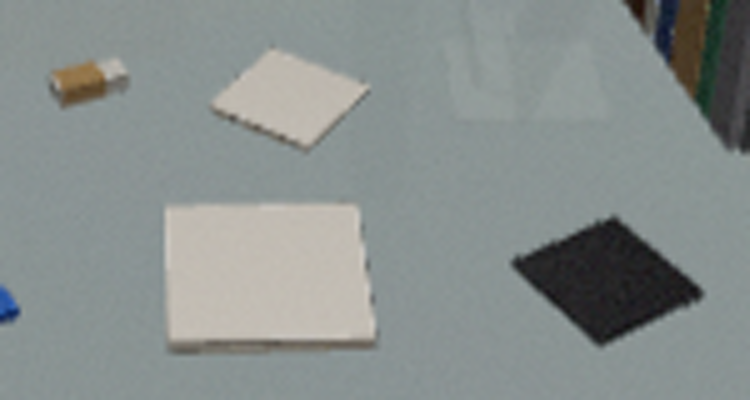

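The larger cream tile at (377,209) in the top view is clearly bigger than the small cream one at (323,194). The tin cap top is at about (226,248) in top and (264,170) in side.

```bash
cat > h.py <<'E'
import numpy as np
from cell import cams,readout
def ray(n,u,v):
    c=C[n];T=c["world_to_cam"];R=T[:3,:3];o=-R.T@T[:3,3]
    d=R.T@np.array([(u-c["cx"])/c["fx"],(v-c["cy"])/c["fy"],1]);return o,d/np.linalg.norm(d)
C={}
def load(*ns):
    for n in ns:C[n]=cams.read_camera(n)
def plane(n,u,v,z):
    o,d=ray(n,u,v);return o+d*(z-o[2])/d[2]
E
python3 - <<'E'
from h import *
load("top","side");np.set_printoptions(precision=4,suppress=True)
print("cap",plane("top",226,248.4,.099),plane("side",263.75,170.4,.099))
for L,n in(([(361.3,189.2),(397.2,194.7),(392.5,230.3),(356.7,224.7)],"top"),([(303,256.2),(341.6,256),(345,283.6),(304,284)],"side")):
    P=np.array([plane(n,u,v,.009) for u,v in L]);print(n,P[:,:2].tolist(),P.mean(0))
    print(np.linalg.norm(P-np.roll(P,1,0),axis=1))
# holder plate corners (top view), z=.008
L=[(142,303),(254,340),(208,490),(95,448)]
for x,y in L: print(plane("top",x/5+200,y/5+170,.008))
print("note",plane("top",163,233,.03),"mug",plane("top",172,163,.09),"eraser",plane("top",311,234,.012),"stand",plane("side",378,228,0.0))
from scipy.spatial.transform import Rotation as Ro
print(Ro.from_euler("xyz",readout.observe()["tool_rot"]).as_matrix(),readout.observe()["time"])
E
```

```text
cap [0.4676 0.2045 0.099 ] [0.4707 0.1959 0.099 ]
top [[0.6257544509815425, -0.1408365579292722], [0.6079975775639779, -0.23736408246085897], [0.5115549953277585, -0.21893141621415804], [0.5291539652060964, -0.12413862876138723]] [ 0.5686 -0.1803  0.009 ]
[0.098  0.0981 0.0982 0.0964]
side [[0.530991108336548, -0.12606692647634155], [0.6284888379088773, -0.14563305004424854], [0.6089114376639146, -0.24432432930157277], [0.5138701564814057, -0.22580790780153603]] [ 0.5706 -0.1855  0.009 ]
[0.1012 0.0994 0.1006 0.0968]
[0.5227 0.2175 0.008 ]
[0.5013 0.158  0.008 ]
[0.4233 0.182  0.008 ]
[0.4468 0.2412 0.008 ]
note [0.5181 0.3825 0.03  ] mug [0.6884 0.3455 0.09  ] eraser [ 0.5072 -0.0017  0.012 ] stand [ 0.7682 -0.0368  0.    ]
[[-0.0003  0.2685  0.9633]
 [-0.0006  0.9633 -0.2685]
 [-1.     -0.0006 -0.0001]] 0.25
```

```bash
python3 -m inch '27 -25 0 -0.083 1; 27 -25 0 -0.083 1; 27 -25 0 -0.083 1; 27 -25 0 -0.083 1; 27 -25 0 -0.083 1; 27 -25 0 -0.083 1'; python3 -m inch '27 -25 0 -0.083 1; 27 -25 0 -0.083 1; 27 -25 0 -0.083 1; 27 -25 0 -0.083 1; 27 -25 0 -0.083 1; 27 -25 0 -0.083 1; 0 0 0 0 1; 0 0 0 0 1'; python3 - <<'E'
from h import *
import cv2
s=readout.observe();print(s)
c=cams.read_camera("wrist");cv2.imwrite("pics/w1.png",c["color"][:,:,::-1])
E
```

```text
time: 0.75
tool_pos: [0.3038, 0.3544, 0.4048]
tool_rot: [1.519, 1.571, 0.745]
contact_force: [1.2, 0.9, 0.2]
opening: 0.0915
time: 1.42
tool_pos: [0.4659, 0.2044, 0.4043]
tool_rot: [-1.755, 1.57, -3.026]
contact_force: [-0.6, 0.8, -0.5]
opening: 0.0916
{'time': 1.4167, 'qpos': array([ 2.62648833e-01,  3.12967598e-01,  1.56805299e+00,  1.10981326e-04,
        1.26128635e+00, -3.73095899e-02]), 'qvel': array([ 0.05282078, -0.01995119,  0.0287248 ,  0.01242147,  0.00641978,
       -0.00447168]), 'joint_efforts': array([ -1.72481541, -40.89948535, -25.02675176,  -0.15180954,
        -0.10982954,   0.05527557]), 'tool_pos': array([0.46594365, 0.204402  , 0.40426825]), 'tool_rot': array([-1.75499785,  1.57007427, -3.02586959]), 'contact_force': array([-0.63557395,  0.76637271, -0.50945168]), 'torque': array([-0.0354864 ,  0.0672677 ,  0.01616852]), 'opening': 0.09163201332956063}
```

View pics/w1.png

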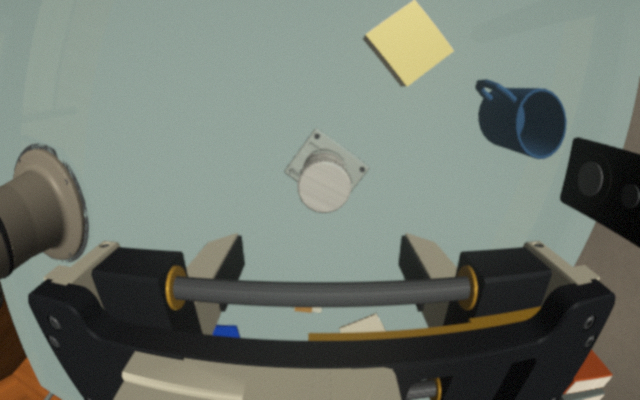

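```bash
cat >> h.py <<'E'
from scipy.spatial.transform import Rotation as Ro
def wplane(c,s,u,v,z):
    x,y=u-c["cx"],v-c["cy"];r=np.hypot(x,y);t=r/c["fx"]
    d=np.array([np.sin(t)*x/r,np.sin(t)*y/r,np.cos(t)])
    T=c["T_tool_cam"];R=Ro.from_euler("xyz",s["tool_rot"]).as_matrix()
    o=s["tool_pos"]+R@T[:3,3];d=R@T[:3,:3]@d
    return o+d*(z-o[2])/d[2]
E
python3 - <<'E'
from h import *
import cv2
s=readout.observe();c=cams.read_camera("wrist")
i=c["color"][:,:,::-1][120:230,270:380]
cv2.imwrite("pics/w1c.png",cv2.resize(i,None,fx=5,fy=5,interpolation=cv2.INTER_CUBIC))
print(s["tool_pos"],s["time"])
for p in[(325,186),(326,186),(325,187)]:print(wplane(c,s,*p,.099))
R=Ro.from_euler("xyz",s["tool_rot"]).as_matrix();print(R)
E
```

```text
[0.46501626 0.20536297 0.40437004] 1.4667
[0.46674154 0.20758401 0.099     ]
[0.46765904 0.20787001 0.099     ]
[0.46704192 0.20662948 0.099     ]
[[-1.03769080e-03  9.54684044e-01  2.97619387e-01]
 [ 1.08337488e-04  2.97619652e-01 -9.54684519e-01]
 [-9.99999456e-01 -9.58424009e-04 -4.12265247e-04]]
```

View pics/w1c.png

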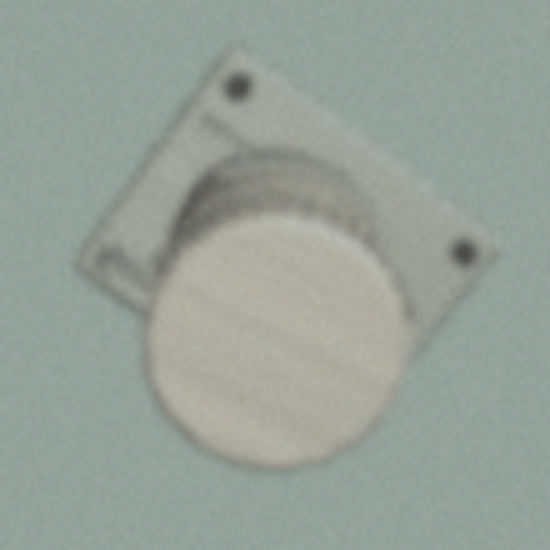

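```bash
python3 -m inch '1 0 -25 0 1; 1 0 -25 0 1; 1 0 -25 0 1; 0 0 -10 0 1; 0 0 0 0 1; 0 0 0 0 1'; python3 - <<'E'
from h import *
import cv2
s=readout.observe();c=cams.read_camera("wrist")
i=c["color"][:,:,::-1][130:290,240:400]
cv2.imwrite("pics/w2c.png",cv2.resize(i,None,fx=3.6,fy=3.6,interpolation=cv2.INTER_CUBIC))
load("top","side");cv2.imwrite("pics/s2.png",cv2.resize(C["side"]["color"][90:230,190:340,::-1],None,fx=4,fy=4,interpolation=cv2.INTER_CUBIC))
import pickle;pickle.dump((s,c),open("w2.pkl","wb"))
print(s["tool_pos"])
E
```

```text
time: 2.02
tool_pos: [0.4676, 0.2065, 0.3203]
tool_rot: [-2.487, 1.571, 2.53]
contact_force: [-0.1, -0.0, 0.8]
opening: 0.0918
[0.4675782  0.20651504 0.32025332]
```

View pics/w2c.png

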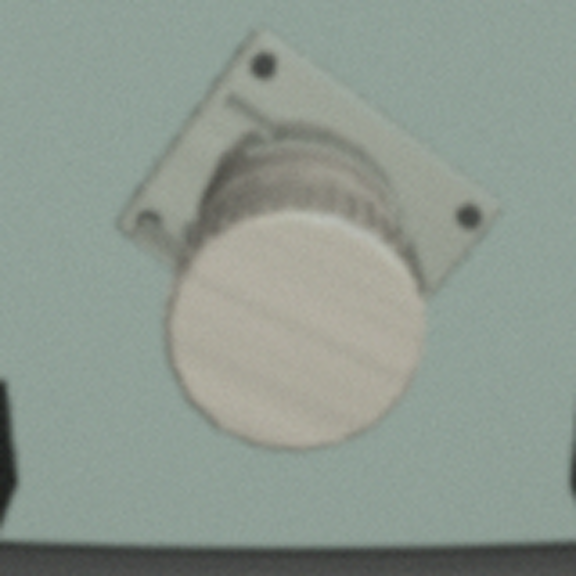

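View pics/s2.png

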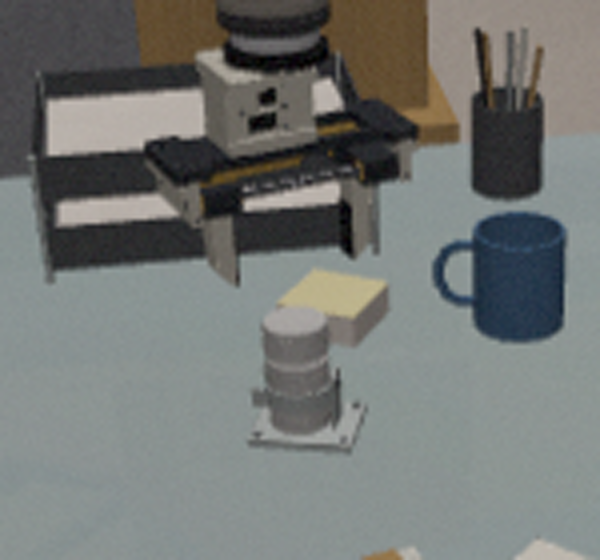

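```bash
python3 - <<'E'
from h import *
import pickle
s,c=pickle.load(open("w2.pkl","rb"))
P=np.array([wplane(c,s,x/3.6+240,y/3.6+130,.099) for x,y in[(297,329),(167,329),(427,329),(297,210),(297,450)]])
print(P); print(np.linalg.norm(P[1]-P[2]),np.linalg.norm(P[3]-P[4]),P[1:3].mean(0),P[3:].mean(0)); print(readout.observe()["tool_pos"])
E
```

```text
[[0.46758915 0.20618571 0.099     ]
 [0.44320156 0.19844756 0.099     ]
 [0.49204783 0.21376616 0.099     ]
 [0.46029035 0.22935608 0.099     ]
 [0.47571628 0.18041137 0.099     ]]
0.0511919658595785 0.05131806828169768 [0.4676247  0.20610686 0.099     ] [0.46800331 0.20488373 0.099     ]
[0.46816276 0.20615086 0.32130896]
```

```bash
python3 -m inch '0 0 -22 0 1; 0 0 -22 0 1; 0 0 -15 0 1; 0 -0.5 -6 0 1; 0 0 0 0 1; 0 0 0 0 1'; python3 - <<'E'
from h import *
import cv2
s=readout.observe();c=cams.read_camera("wrist")
load("side");a=cv2.resize(C["side"]["color"][110:220,205:325,::-1],None,fx=4.9,fy=4.9,interpolation=cv2.INTER_CUBIC)
cv2.imwrite("pics/s3.png",a);cv2.imwrite("pics/w3.png",c["color"][:,:,::-1])
print(s["tool_pos"],s["contact_force"])
E
```

```text
time: 2.67
tool_pos: [0.4683, 0.2053, 0.2557]
tool_rot: [1.533, 1.569, 0.265]
contact_force: [-0.2, -0.1, 0.1]
opening: 0.0923
[0.46834387 0.20533634 0.25570198] [-0.18816506 -0.07507744  0.09514117]
```

View pics/w3.png

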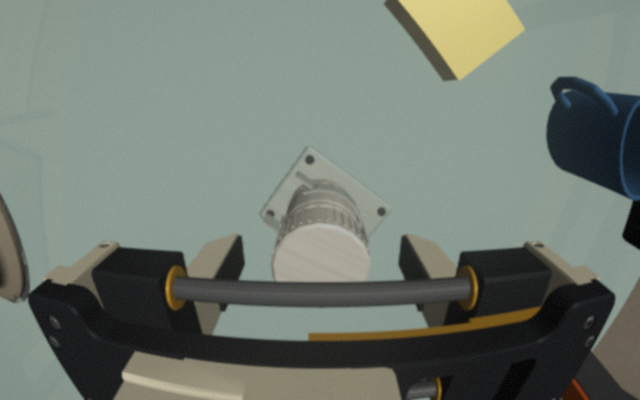

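View pics/s3.png

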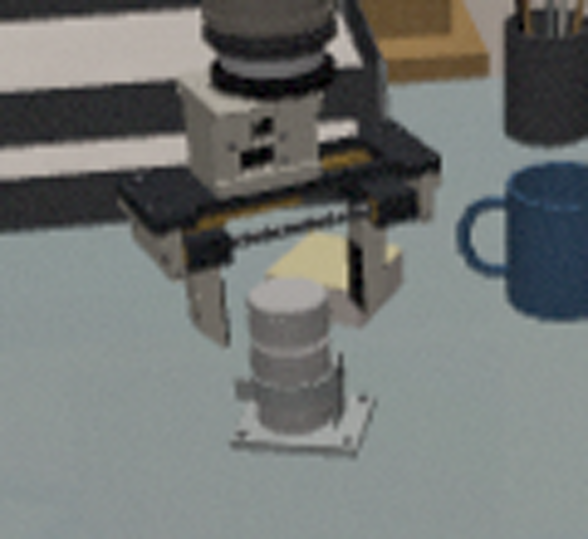

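```bash
python3 -m inch '0 0 -1.5 0 0.6; 0 0 0 0 0.5; 0 0 0 0 0.5; 0 0 0 0 0.5; 0 0 0 0 0.5; 0 0 0 0 0.5' 15; python3 -m inch '0 0 0 0 0.5; 0 0 0 0 0.5;0 0 0 0 0.5; 0 0 0 0 0.5'
```

```text
time: 3.27
tool_pos: [0.4679, 0.2052, 0.2533]
tool_rot: [1.439, 1.571, 0.171]
contact_force: [-0.4, -0.1, -0.4]
opening: 0.0566
time: 3.6
tool_pos: [0.4679, 0.2052, 0.2533]
tool_rot: [1.65, 1.571, 0.382]
contact_force: [-0.2, -0.4, -0.2]
opening: 0.0523
```

```bash
python3 -m inch '0 0 0 0 0.3; 0 0 0 0 0.3; 0 0 0 0 0.3; 0 0 0 0 0.3' 45; python3 -m inch '0 0 -1 0 0.3; 0 0 -1 0 0.3; 0 0 0 0 0.3; 0 0 0 0 0.3'
```

```text
time: 3.93
tool_pos: [0.4679, 0.2053, 0.2533]
tool_rot: [1.558, 1.571, 0.29]
contact_force: [0.7, -0.4, 0.8]
opening: 0.0518
time: 4.27
tool_pos: [0.4679, 0.2052, 0.2518]
tool_rot: [1.386, 1.57, 0.118]
contact_force: [-1.7, -0.6, 6.6]
opening: 0.0514
```

```bash
python3 -m inch '0 0 -1 0 0.3; 0 0 0 0 0.3; 0 0 0 0 0.3'; python3 -m inch '0 0 -1 0 0.3; 0 0 0 0 0.3; 0 0 0 0 0.3'
```

```text
time: 4.52
tool_pos: [0.4679, 0.2052, 0.251]
tool_rot: [1.438, 1.57, 0.171]
contact_force: [-1.8, -1.2, 9.3]
opening: 0.0515
time: 4.77
tool_pos: [0.4679, 0.2052, 0.2502]
tool_rot: [1.444, 1.57, 0.176]
contact_force: [-3.7, -0.7, 10.8]
opening: 0.0518
```

```bash
python3 -m inch '0 0 -0.7 0 0.3; 0 0 0 0 0.3; 0 0 0 0 0.3'; python3 -c "
from cell import readout;print(readout.observe()['torque'])"; python3 -m inch '0 0 0 0.05 0.3; 0 0 0 0.05 0.3; 0 0 0 0 0.3'; python3 -c "
from cell import readout;print(readout.observe()['torque'])"
```

```text
time: 5.02
tool_pos: [0.4679, 0.2053, 0.2496]
tool_rot: [1.427, 1.57, 0.159]
contact_force: [-4.0, -1.0, 12.3]
opening: 0.0515
[-0.2810394   0.67676241 -0.01924412]
time: 5.27
tool_pos: [0.4679, 0.2053, 0.2497]
tool_rot: [1.349, 1.57, 0.184]
contact_force: [-3.2, -1.4, 12.1]
opening: 0.0511
[-0.28460254  0.59213435  0.03468762]
```

```bash
cat > st.py <<'E'
from h import *
s=readout.observe();R=Ro.from_euler("xyz",s["tool_rot"]).as_matrix()
print("t%.2f yaw %.2f deg"%(s["time"],np.degrees(np.arctan2(R[1,1],R[0,1]))),"pos",np.round(s["tool_pos"]*1e3,1),"F",np.round(s["contact_force"],1),"T",np.round(s["torque"],3),"op %.4f"%s["opening"],"q6 %.2f"%s["qpos"][5])
E
python3 st.py; python3 -m inch '0 0 0 0.06 0.3; 0 0 0 0.06 0.3; 0 0 0 0 0.3;0 0 0 0 0.3'; python3 st.py;python3 -m inch '0 0 0 0.06 0.3; 0 0 0 0.06 0.3; 0 0 0 0 0.3;0 0 0 0 0.3'; python3 st.py
```

```text
t5.27 yaw 23.25 deg pos [467.9 205.3 249.7] F [-3.2 -1.4 12.1] T [-0.285  0.592  0.035] op 0.0511 q6 -0.14
time: 5.6
tool_pos: [0.4679, 0.2053, 0.2497]
tool_rot: [1.287, 1.57, 0.24]
contact_force: [-3.3, -0.8, 12.6]
opening: 0.0514
t5.60 yaw 29.98 deg pos [467.9 205.3 249.7] F [-3.3 -0.8 12.6] T [-0.228  0.586 -0.075] op 0.0514 q6 -0.26
time: 5.93
tool_pos: [0.4683, 0.2054, 0.2498]
tool_rot: [1.217, 1.568, 0.289]
contact_force: [-1.3, -0.5, 11.2]
opening: 0.0516
t5.93 yaw 36.85 deg pos [468.3 205.4 249.8] F [-1.3 -0.5 11.2] T [-0.182  0.346 -0.047] op 0.0516 q6 -0.38
```

```bash
for k in 1; do python3 -m inch '0 0 0 0.06 0.3; 0 0 0 0.06 0.3; 0 0 0 0 0.3;0 0 0 0 0.3'>/dev/null; python3 st.py;  python3 -m inch '0 0 0 0.06 0.3; 0 0 0 0 0.3; 0 0 0 0 0.3'>/dev/null; python3 st.py; python3 -m inch '0 0 0 0.06 0.3; 0 0 0 0 0.3; 0 0 0 0 0.3'>/dev/null; python3 st.py; done
```

```text
t6.27 yaw 43.73 deg pos [468.5 205.4 249.8] F [-0.9 -0.4 11.1] T [-0.136  0.199 -0.079] op 0.0512 q6 -0.50
t6.52 yaw 47.16 deg pos [468.5 205.4 249.8] F [-1.1 -0.3  9.7] T [-0.076  0.184 -0.063] op 0.0520 q6 -0.56
t6.77 yaw 50.60 deg pos [468.5 205.4 249.8] F [-0.3  0.3  9.2] T [-0.072  0.11  -0.054] op 0.0517 q6 -0.62
```

```bash
python3 -m inch '0 0 0 0 0.3; 0 0 0 0 0.3' 60 >/dev/null; python3 st.py;  python3 -m inch '0 0 -1 0 0.3; 0 0 0 0 0.3; 0 0 0 0 0.3'>/dev/null; python3 st.py; python3 -m inch '0 0 -0.5 0 0.3; 0 0 0 0 0.3; 0 0 0 0 0.3'>/dev/null; python3 st.py
```

```text
t6.93 yaw 50.58 deg pos [468.5 205.4 249.8] F [-1.1 -0.   9.9] T [-0.066  0.148 -0.05 ] op 0.0513 q6 -0.62
t7.18 yaw 50.59 deg pos [468.5 205.4 249.1] F [-0.8 -0.1 12.9] T [-0.14   0.344 -0.078] op 0.0515 q6 -0.62
t7.43 yaw 50.58 deg pos [468.5 205.4 249. ] F [-3.3 -1.3 16.2] T [-0.231  0.521 -0.108] op 0.0515 q6 -0.62
```

```bash
for k in 1; do python3 -m inch '0 0 0 0.06 0.3; 0 0 0 0 0.3; 0 0 0 0 0.3'>/dev/null; python3 st.py;  python3 -m inch '0 0 0 0.06 0.3; 0 0 0 0 0.3; 0 0 0 0 0.3'>/dev/null; python3 st.py; python3 -m inch '0 0 0 0.06 0.3; 0 0 0 0 0.3; 0 0 0 0 0.3'>/dev/null; python3 st.py; done
```

```text
t7.68 yaw 54.03 deg pos [468.6 205.5 249.1] F [-2.2 -0.4 16.4] T [-0.134  0.37  -0.1  ] op 0.0516 q6 -0.68
t7.93 yaw 57.46 deg pos [468.6 205.5 249.1] F [-2.2 -0.2 16.2] T [-0.144  0.441 -0.137] op 0.0514 q6 -0.74
t8.18 yaw 60.88 deg pos [468.3 205.5 249. ] F [-3.   0.3 17.5] T [ 0.016  0.621 -0.258] op 0.0515 q6 -0.80
```

```bash
python3 -m inch '0 0 0 0.02 0.3; 0 0 0 0 0.3; 0 0 0 0 0.3'>/dev/null; python3 st.py;  python3 -m inch '0 0 0 0.02 0.3; 0 0 0 0 0.3; 0 0 0 0 0.3'>/dev/null; python3 st.py
```

```text
t8.43 yaw 62.00 deg pos [468.3 205.5 249. ] F [-3.9  0.  18.3] T [-0.056  0.721 -0.414] op 0.0514 q6 -0.82
t8.68 yaw 63.13 deg pos [468.2 205.5 249. ] F [-4.2  0.4 17.7] T [-0.006  0.727 -0.561] op 0.0515 q6 -0.84
```

```bash
python3 -m inch '0 0 0 -0.03 0.3; 0 0 0 0 0.3; 0 0 0 0 0.3'>/dev/null; python3 st.py;  python3 -m inch '0 0 2 0 0.3; 0 0 2 0 0.3; 0 0 0 0 0.3; 0 0 0 0 0.3'>/dev/null; python3 st.py; python3 -m inch '0 0 1 0 0.3;0 0 1 0 0.3; 0 0 0 0 0.3; 0 0 0 0 0.3'>/dev/null; python3 st.py
```

```text
t8.93 yaw 61.44 deg pos [468.2 205.5 249. ] F [-3.5  0.6 17.7] T [-0.025  0.704 -0.181] op 0.0513 q6 -0.81
t9.27 yaw 61.48 deg pos [468.2 205.4 252. ] F [-1.8  1.8  9.7] T [0.076 0.216 0.042] op 0.0513 q6 -0.81
t9.60 yaw 61.48 deg pos [468.  205.3 253.1] F [-0.9  0.1  4.1] T [0.059 0.036 0.019] op 0.0514 q6 -0.81
```

```bash
python3 -m inch '0 0 1 0 0.3;0 0 1 0 0.3; 0 0 0 0 0.3; 0 0 0 0 0.3'>/dev/null; python3 st.py; python3 -m inch '0 0 1 0 0.3;0 0 1 0 0.3; 0 0 0 0 0.3; 0 0 0 0 0.3'>/dev/null; python3 st.py; python3 -m inch '0 0 1 0 0.3;0 0 1 0 0.3; 0 0 0 0 0.3; 0 0 0 0 0.3'>/dev/null; python3 st.py
```

```text
t9.93 yaw 61.48 deg pos [467.8 205.2 254.8] F [-0.7 -0.4 -0.4] T [-0.01   0.013 -0.005] op 0.0518 q6 -0.81
t10.27 yaw 61.47 deg pos [467.9 205.2 257.1] F [-0.2 -0.1 -1.2] T [0.002 0.019 0.054] op 0.0513 q6 -0.81
t10.60 yaw 61.48 deg pos [467.9 205.3 259.1] F [-0.4 -0.3 -0.9] T [ 0.006 -0.03   0.024] op 0.0512 q6 -0.81
```

```bash
python3 -m inch '0 0 3 0 0.3;0 0 5 0 0.3; 0 0 8 0 0.3; 0 0 12 0 0.3; 0 0 16 0 0.3; 0 0 16 0 0.3; 0 0 0 0 0.3; 0 0 0 0 0.3'>/dev/null; python3 st.py; python3 - <<'E'
from h import *
import cv2
load("side");cv2.imwrite("pics/s4.png",cv2.resize(C["side"]["color"][90:220,205:325,::-1],None,fx=4.5,fy=4.5,interpolation=cv2.INTER_CUBIC))
E
```

```text
t11.27 yaw 61.48 deg pos [468.  205.3 320.1] F [ 0.5 -0.7 -1.1] T [0.031 0.011 0.007] op 0.0516 q6 -0.81
```

View pics/s4.png

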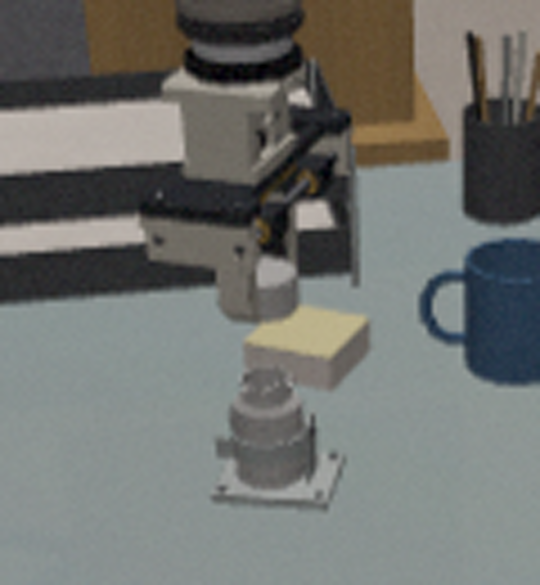

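The cap is off and the neck is bare at about (268,385) in the crop. Next I'll carry it over to the tile.

```bash
python3 -m inch '4 -16 0 0 0.3;8 -32 0 0 0.3;9 -34 0 0 0.3;9 -34 0 0 0.3;9 -34 0 0 0.3;9 -34 0 0 0.3;9 -34 0 0 0.3;9 -34 0 0 0.3'>/dev/null; python3 st.py;python3 -m inch '9 -34 0 0 0.3;9 -34 0 0 0.3;9 -34 0 0 0.3;5 -20 0 0 0.3;3 -14 0 0 0.3;0 0 0 0 0.3;0 0 0 0 0.3'>/dev/null; python3 st.py; python3 - <<'E'
from h import *
import cv2
load("side","top");c=cams.read_camera("wrist");cv2.imwrite("pics/w5.png",c["color"][:,:,::-1])
f=lambda i:cv2.resize(i[:,:,::-1],None,fx=4,fy=4,interpolation=cv2.INTER_CUBIC)
cv2.imwrite("pics/s5.png",f(C["side"]["color"][170:310,260:430]));cv2.imwrite("pics/t5.png",f(C["top"]["color"][120:260,290:450]))
E
```

```text
t11.98 yaw 61.47 deg pos [533.8 -48.5 317.9] F [ 0.2 -0.1  0. ] T [-0.018 -0.005  0.028] op 0.0518 q6 -1.31
t12.57 yaw 61.42 deg pos [ 568.6 -182.7  318. ] F [ 0.3 -0.1  0.1] T [0.006 0.029 0.011] op 0.0516 q6 -1.51
```

View pics/s5.png

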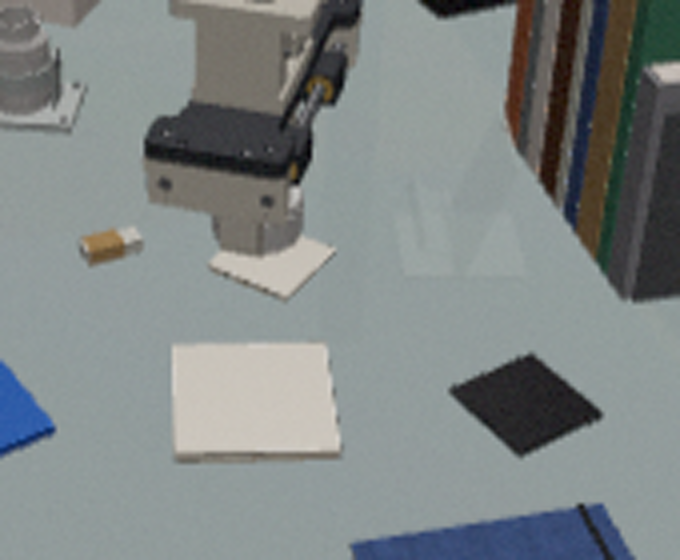

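View pics/w5.png

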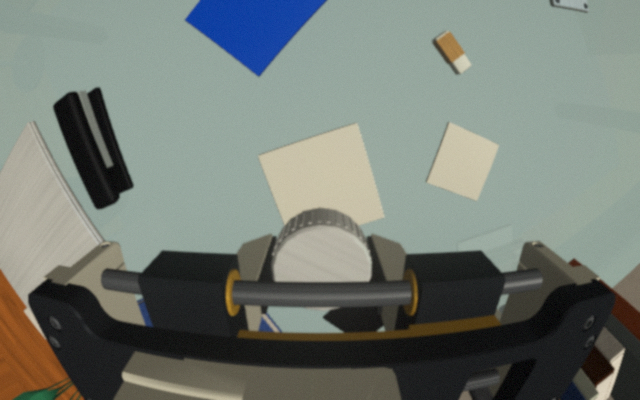

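```bash
python3 - <<'E'
from h import *
s=readout.observe();c=cams.read_camera("wrist")
P=[wplane(c,s,*p,.009) for p in[(260,155),(358,124),(383,215)]];print(P,(P[0]+P[2])/2)
E
python3 -m inch '0 0 -15 0 0.3;0 0 -25 0 0.3;0 0 -25 0 0.3;0 0 -20 0 0.3;0 0 -15 0 0.3;0 0 -10 0 0.3;0 0 0 0 0.3;0 0 0 0 0.3'>/dev/null; python3 st.py
```

```text
[array([ 0.51144642, -0.21848728,  0.009     ]), array([ 0.5301583 , -0.12237606,  0.009     ]), array([ 0.62393671, -0.14074466,  0.009     ])] [ 0.56769156 -0.17961597  0.009     ]
t13.43 yaw 61.53 deg pos [ 569.1 -182.2  209.3] F [ 0.4  0.5 -0.3] T [ 0.003 -0.001 -0.028] op 0.0514 q6 -1.51
```

```bash
python3 -m inch '-1 2 -7 0 0.3;0 0 -6 0 0.3;0 0 -3 0 0.3;0 0 0 0 0.3;0 0 0 0 0.3'>/dev/null; python3 st.py; for k in 1; do python3 -m inch '0 0 -1 0 0.3;0 0 0 0 0.3;0 0 0 0 0.3'>/dev/null; python3 st.py; python3 -m inch '0 0 -1 0 0.3;0 0 0 0 0.3;0 0 0 0 0.3'>/dev/null; python3 st.py;  done
```

```text
t13.85 yaw 61.48 deg pos [ 567.9 -180.8  193. ] F [ 0.5 -0.7 -0.7] T [-0.008  0.018  0.041] op 0.0511 q6 -1.51
t14.10 yaw 61.47 deg pos [ 568.  -180.8  192.2] F [0.5 0.1 0. ] T [-0.009 -0.004  0.006] op 0.0512 q6 -1.51
t14.35 yaw 61.48 deg pos [ 567.9 -180.8  191. ] F [ 0.4  0.7 -0.6] T [-0.055 -0.025 -0.039] op 0.0516 q6 -1.51
```

```bash
python3 -m inch '0 0 -0.6 0 0.3;0 0 0 0 0.3;0 0 0 0 0.3'>/dev/null; python3 st.py; python3 -m inch '0 0 -0.6 0 0.3;0 0 0 0 0.3;0 0 0 0 0.3'>/dev/null; python3 st.py;python3 -m inch '0 0 -0.5 0 0.3;0 0 0 0 0.3;0 0 0 0 0.3'>/dev/null; python3 st.py; python3 -m inch '0 0 -0.5 0 0.3;0 0 0 0 0.3;0 0 0 0 0.3'>/dev/null; python3 st.py
```

```text
t14.60 yaw 61.48 deg pos [ 567.9 -180.8  190.4] F [ 0.1  0.5 -0.5] T [-0.006  0.025  0.004] op 0.0513 q6 -1.51
t14.85 yaw 61.48 deg pos [ 567.9 -180.8  189.8] F [ 0.2 -0.  -0.7] T [-0.062  0.035 -0.044] op 0.0513 q6 -1.51
t15.10 yaw 61.48 deg pos [ 567.9 -180.8  189.3] F [-0.1 -0.3 -0.4] T [-0.048  0.058 -0.019] op 0.0512 q6 -1.51
t15.35 yaw 61.48 deg pos [ 567.9 -180.8  189.2] F [-2.7  0.3  4.7] T [0.108 0.293 0.015] op 0.0516 q6 -1.51
```

```bash
python3 -m inch '0 0 0.4 0 0.3;0 0 0 0 0.3;0 0 0 0 0.3'>/dev/null; python3 st.py; python3 -m inch '0 0 0 0 0.5;0 0 0 0 0.57;0 0 0 0 0.6;0 0 0 0 0.64;0 0 0 0 0.68;0 0 0 0 0.72;0 0 0 0 0.76;0 0 0 0 0.8' 10 >/dev/null; python3 st.py; python3 -m inch '0 0 0 0 0.85;0 0 0 0 0.85;0 0 0 0 0.85;0 0 0 0 0.85'>/dev/null; python3 st.py
```

```text
t15.60 yaw 61.48 deg pos [ 568.  -180.8  189.3] F [0.4 0.3 2.6] T [ 0.04   0.127 -0.032] op 0.0514 q6 -1.51
t16.27 yaw 61.48 deg pos [ 567.9 -180.8  189.2] F [-0.3 -0.5  0. ] T [-0.02   0.004  0.019] op 0.0719 q6 -1.51
t16.60 yaw 61.48 deg pos [ 567.9 -180.8  189.2] F [ 0.2 -0.5  0.4] T [-0.043  0.015 -0.012] op 0.0781 q6 -1.51
```

```bash
python3 -m inch '0 0 3 0 0.85;0 0 8 0 0.85;0 0 15 0 0.85;0 0 25 0 0.85;0 0 30 0 0.85;0 0 30 0 0.85;0 0 25 0 0.85;0 0 0 0 0.85'>/dev/null; python3 st.py; python3 - <<'E'
from h import *
import cv2
load("side","top");c=cams.read_camera("wrist");cv2.imwrite("pics/w6.png",c["color"][:,:,::-1])
f=lambda i:cv2.resize(i[:,:,::-1],None,fx=4,fy=4,interpolation=cv2.INTER_CUBIC)
cv2.imwrite("pics/s6.png",f(C["side"]["color"][170:310,260:430]));cv2.imwrite("pics/s6f.png",C["side"]["color"][:,:,::-1])
E
```

```text
t17.27 yaw 61.49 deg pos [ 568.9 -181.1  332. ] F [1.7 0.  0.1] T [-0.056 -0.04  -0.026] op 0.0780 q6 -1.51
```

View pics/s6.png

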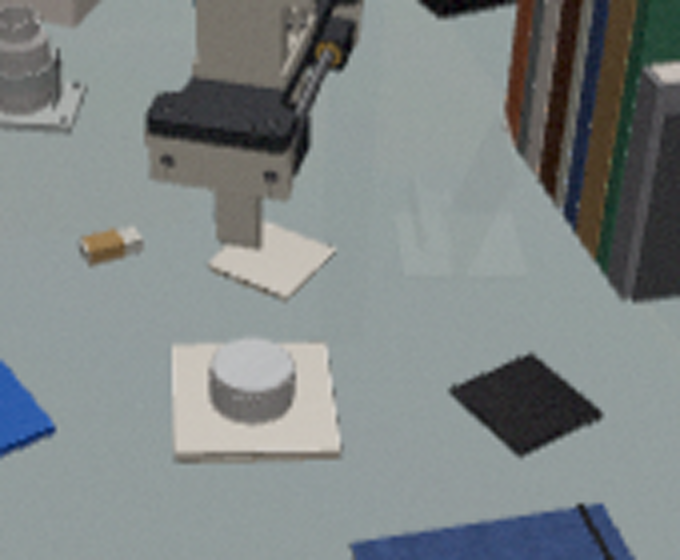

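View pics/w6.png

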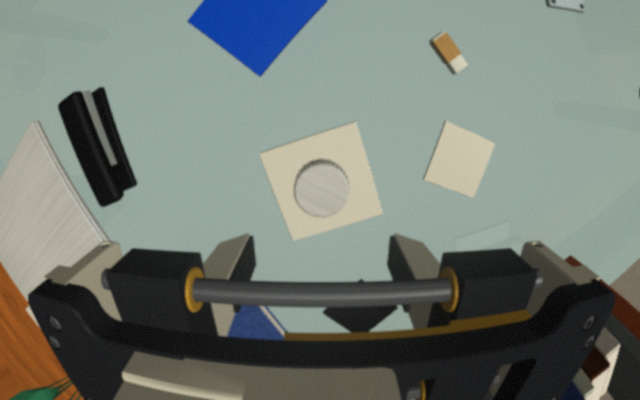

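The cap stands open side down, centred on the tile. The tile's corners match those in the earlier pictures, and the robot is clear.

```bash
python3 -m inch '0 0 0 0 0.85;0 0 0 0 0.85;0 0 0 0 0.85'; python3 -c "
from cell import workorder;print(workorder.hand_in())"
```

```text
time: 17.67
tool_pos: [0.5678, -0.1807, 0.3241]
tool_rot: [-3.117, 1.569, 2.669]
contact_force: [-0.5, 0.0, -0.5]
opening: 0.0779
the job is handed in; nothing more can be done
None
```

The tin is open, and the cap is lying open side down near the middle of the larger cream tile, released. I handed the job in at 17.7 s.

- **Turning:** I gripped the cap and pressed it to the bottom of its travel (about 4 mm, 16–18 N). I then turned it anticlockwise about 46° in all, idle part included.
- **Stop:** The torque rose steadily from about 0.26 to 0.56 N m, which I took as the solid stop, and I backed off. That last step was above the 0.25 N m of rubbing, so the stop was pressed for a moment. The inner cap's own angle can't be seen; I judged the lugs free from the torque.
- **Press force:** It sagged to about 9 N part-way through the turn, so I tightened the grip and pressed it down to the bottom again before finishing.
- **Lifting and placing:** The cap lifted with only about 1 N of pull, and the side camera showed the bare neck. It touched the tile at no more than about 5 N before I let go.
- **Last checks:** The side and wrist pictures show the cap flat and wholly on the tile. The tile's corners match the earlier pictures by eye, and I saw nothing else moved. The gripper was clear, with about zero force.

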